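# Complete a tray of brackets and slide it into its rack bay

### The job

Lay the loose bracket flat in the empty compartment of the black tray, lug up and with the lug nearer the tray's pull bar as on the two brackets already there; set it down, do not drop it. Then slide the tray along the bench (do not pick it up and carry it) under the shelf board of the empty rack bay, until it is fully home against the stop at the back, with all three brackets still lying in their compartments. Leave the blue bin and the cartons where they are.

Things in the scene. Friction and masses are not known exactly. Their poses are not given: they have to be found in the camera images.
- bracket: The loose cast bracket: base plate 100 long (x) x 38 wide (y) x 5 thick, with an upright block lug, 26 long (x) x 14 wide (y), rising 45 above the plate (top 50 above the underside). The lug's middle is 15 from the plate's middle towards the bracket's -x end. Origin: centre of the plate's underside; z up. It starts lying on the bench, lug up, 90 g.
- bracket_lug (a point): Point inside the loose bracket's lug, on its upright centre line, 40 above the underside of the plate (10 below the lug's top); a good grip height.
- stock_a: The same cast bracket: base plate 100 long (x) x 38 wide (y) x 5 thick, with an upright block lug, 26 long (x) x 14 wide (y), rising 45 above the plate (top 50 above the underside). The lug's middle is 15 from the plate's middle towards the bracket's -x end. Origin: centre of the plate's underside; z up. Starts in the tray's middle compartment.
- stock_b: The same cast bracket: base plate 100 long (x) x 38 wide (y) x 5 thick, with an upright block lug, 26 long (x) x 14 wide (y), rising 45 above the plate (top 50 above the underside). The lug's middle is 15 from the plate's middle towards the bracket's -x end. Origin: centre of the plate's underside; z up. Starts in the tray's compartment at the tray's -y side.
- tray: Black plastic tray 118 (x) x 154 (y), floor 4 thick, walls and dividers 4 thick, tops 18 over the bench. Three compartments along x, each 110 x 46 (y) inside, centred at y = -50, 0, +50; the +y one starts empty. A pull bar stands out on its -x side. Origin: centre of the underside, x away from the pull bar. Lug tops of brackets in it: 54 over the bench. 0.5 kg with three brackets.
- tray_handle (a point): Centre of the tray's pull bar: straight, along the tray's y, 70 long, 10 thick (x), 14 high; its middle is 46 above the bench and 99 from the tray's centre towards -x (about 32 free between bar and tray). Arms 6 wide join it to the tray at y = -32 and +32.
- tray_slot (a point): Centre of the floor of the tray's empty (+y) compartment, 4 above the tray's underside.
- bay_open: Empty bay of a white bench-top rack with blue front edges, fixed, 194 wide, 80 high, 115 deep. Under its board (14 thick) the opening is 164 wide (y), 66 high. A stop bar 20 high lies across the back, its face 92 behind the front edge. Origin: on the bench, middle of the front edge; x into the bay. Fully home the tray's origin is at x = 33: its front 26 and the pull bar stay outside.
- bay_full: The other bay, side by side with the first, of the same make and size but filled with a clear box of steel parts and cartons, and a small brown carton stands on it. Fixed. Which bay is left or right varies. Origin and axes as for the empty bay.
- blue_bin: Bystander: open blue plastic bin, 160 (x) x 110 (y) x 75 high, loose; origin under its centre.
- carton: Bystander: white carton 130 (x) x 90 (y) x 70 high, loose; origin under its centre.
- small_carton: Bystander: brown carton 70 (x) x 100 (y) x 45 high standing on top of the full bay, loose; origin under its centre.

How it is judged:
By the outcome, as a careful person would: the job done as asked, in the order asked, and still so for the second after the job is handed in, with the robot touching nothing.
It also fails if it takes over 58 s, if anything falls off the work surface, if the arm or the gripper's body presses on something with over 40 N, if the wrist force passes 120 N, or if a joint passes its speed limit or range.

### The arm

A 6-joint arm with a two-finger parallel gripper is mounted at the origin on the work surface. World frame = base frame: x ahead of the robot, y to its left, z up, the work surface at z = 0. Lengths are in m, angles in degrees, forces in N, time in s.
With the tool pointing down it reaches from about 0.4 to 0.825 m from the base axis. Payload 7 kg.
Tool frame: the origin (TCP) lies midway between the tips of the shut fingers; the grasp point (between the pads) lies r.pinch_z behind it (r.pinch_z is the distance from the TCP to the grasp point, in m); z points along the fingers, y is the line along which they close (so a half turn about z gives the same grasp; the last joint's range is limited). The gripper opens to 88 mm and grips with 3 to 60 N. Pads are 19 mm wide; open, the fingers measure 130 mm over their backs; the gripper's body (78 mm by 193 mm) begins 47 mm behind the grasp point.
Start: joints at [-53.795, 20.546, 0.682, 0, -70.136, -16.507], TCP at [0.227, -0.635, 0.227] pointing down, gripper open.
Joint ranges: [-176.03, 176.03], [-82.01, 121.73], [-58.28, 71.71], [-173.87, 95.51], [-174.79, -0.11], [-173.66, 173.66]. Speed limits (degrees/s): [136.94, 136.94, 172.46, 180, 180, 180].

### API

Orientations are given as [roll, pitch, yaw] about the fixed x, y, z axes, in that order (R = Rz(yaw) Ry(pitch) Rx(roll)).
In Python, from plant import r, optics, job gives the robot as it stands.
- The arm moves only by the shell command python3 -m crank 'ROWS' [FORCE]. ROWS is JSON, a list of rows, each an object with "xyz": the shift along the tool's x, y, z in units of 30 mm (1.0 is 30 mm), a list of three; "delta_rot": the turn, a rotation vector about the tool's x, y, z in degrees, a list of three; "claw": the closure, from 0 (fully open) to 1 (shut). A call has 1 to 20 rows; each row is the pose to reach, as a shift and turn from the pose commanded when the call began, along the tool's axes at that moment; what a row does not reach only later rows make up. A row lasts 1/8 s, in which the tool goes at most 62.5 mm and 10.7 degrees, less where a joint would pass 70% of its speed; a pose out of reach is approached as far as the arm can. A call with a gripper value outside its range is refused whole. The fingers move at their own pace and stop on an object; FORCE is the grip in N (left out, the last holds). Time passes only in rows, so rows that repeat a pose let the fingers close. It gives the time, the measured TCP pose, the force, the opening and the grip force at its end, in the units of the state.
- r.get_state(): the state, without advancing time (a new reading comes with each control period).
- optics.capture(name): name is "side" or "top"; returns a dict with "img" (420x560x3 uint8, blue, green, red), "fovy" (degrees; the focal length in pixels is half the picture's height over the tangent of half this angle, whatever the lens; pixels are square), "cx", "cy" (the principal point, pixels), "dist" ([k1, k2, p1, p2, k3] as OpenCV has them; the pictures are not rectified), "eye" and "rotation" of the camera in the world. Camera axes: x right, y up, looking along -z (the intrinsics and any distortion apply to the point x, -y, -z); pixel columns grow to the right and rows downward; lengths in m; the calibration is good to about 2 mm. A picture is of the moment at which its call begins. There is no depth.
- job.close_job(): hands the job in; it is judged then, once.
The state is a dict: "time_s": time; "joints": joint angles; "qd": joint speeds; "joint_torque": joint torques, N m; "tcp_pos": TCP position; "eef_rot": TCP orientation; "contact_force": force on the tool from outside, world axes, zero at the start; "moment": the same for the moment, N m; "gripper_width": finger opening in m; "gripper_force": force on a finger pad.
Only numpy, scipy, OpenCV 4.12 (cv2) and the standard library are available. Lean on these libraries where they do the work, as an engineer would, in place of code of your own. Each camera call takes 0.05 s, during which the arm holds its last target. There are 200 camera calls.

## Working session

There is one attempt and no reset: what is moved stays moved. The work goes in short steps, Python scripts to look and compute and a shell command to move; the robot and the scene stay as the last step left them, time stands still between calls to the robot, and variables do not carry over. Pictures are saved under pics/ and viewed, at most 12 in all, crops included, and the job is handed in when it is done.

```bash
mkdir -p pics; ls; python3 - <<'E'
from plant import r,optics,job
import cv2
for n in("top","side"):
    d=optics.capture(n); cv2.imwrite(f"pics/{n}0.png",d["img"])
    print(n,{k:v for k,v in d.items() if k!="img"})
print(r.get_state(), r.pinch_z)
E
```

```text
pics
top {'fovy': 46.04688587412285, 'cx': 284.4230586757285, 'cy': 207.2571353871962, 'dist': array([0.02327399, 0.        , 0.        , 0.        , 0.        ]), 'eye': array([ 0.45292114, -0.02250705,  1.40404731]), 'rotation': array([  5.96095397,   0.93178133, -88.47642288])}
side {'fovy': 51.24234706304806, 'cx': 285.5982871355473, 'cy': 208.01829354612167, 'dist': array([-0.09292443,  0.        ,  0.        ,  0.        ,  0.        ]), 'eye': array([-0.00223701,  0.63360284,  0.97585332]), 'rotation': array([  44.19263066,    0.98379971, -139.44028205])}
{'time_s': 0.1, 'joints': array([-5.37934453e+01,  2.05878284e+01,  6.41022730e-01, -1.71478667e-02,
       -7.01351336e+01, -1.65076303e+01]), 'qd': array([-0.00164563, -0.12438486,  0.15223949,  0.10056192, -0.0036652 ,
        0.04551709]), 'joint_torque': array([-2.85123708e-03, -5.84160697e+01,  2.93749827e+01,  7.01538920e+00,
        1.02008818e-02, -7.15970668e-05]), 'tcp_pos': array([ 0.22737348, -0.63511236,  0.2257278 ]), 'eef_rot': array([ 1.79916857e+02, -7.82793576e-03, -1.60306908e+02]), 'contact_force': array([-0.56914054,  0.4180312 ,  0.00794511]), 'moment': array([ 0.00626495, -0.01222179, -0.00832619]), 'gripper_force': 0.0, 'gripper_width': 0.0880210621818002} 0.0188
```

View pics/top0.png

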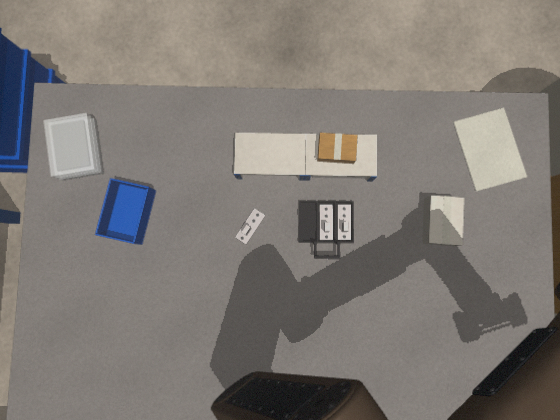

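View pics/side0.png

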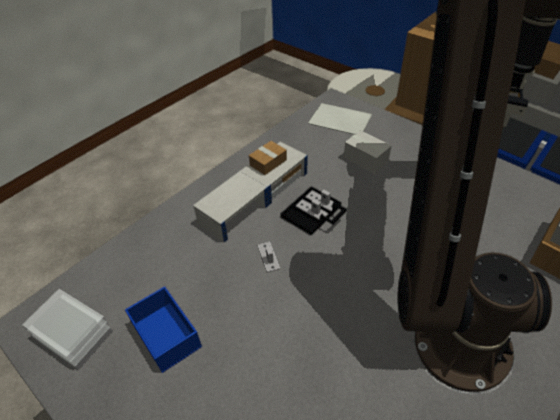

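The top view shows the loose bracket at about (250,226) and the tray at (326,221), with its pull bar at (327,250) towards the robot. The rack is at (305,155). The right bay carries the brown carton, so the left one is empty. Next I'll crop for sharper pixel positions.

```bash
cat > h.py <<'E'
import numpy as np, cv2
from scipy.spatial.transform import Rotation as R
def cam(d):
    f=210/np.tan(np.radians(d["fovy"]/2)); K=np.array([[f,0,d["cx"]],[0,f,d["cy"]],[0,0,1]])
    M=R.from_euler("xyz",d["rotation"],degrees=True).as_matrix()@np.diag([1,-1,-1])
    return K,d["dist"],M,np.asarray(d["eye"])
def world(d,px,z):
    K,D,M,e=cam(d); px=np.atleast_2d(np.float64(px))
    u=cv2.undistortPoints(px[:,None],K,D)[:,0]
    v=np.c_[u,np.ones(len(u))]@M.T; z=np.broadcast_to(z,len(u))
    return e+v*((z-e[2])/v[:,2])[:,None]
def pix(d,P):
    K,D,M,e=cam(d); rv=cv2.Rodrigues(M.T)[0]
    return cv2.projectPoints(np.float64(P).reshape(-1,1,3),rv,-M.T@e,K,D)[0][:,0]
def crop(img,x,y,w,h,s,name):
    o=cv2.resize(img[y:y+h,x:x+w],None,fx=s,fy=s,interpolation=cv2.INTER_CUBIC)
    o=np.clip(o*1.3,0,255).astype(np.uint8)
    for i in range(0,w,10):
        cv2.line(o,(i*s,0),(i*s,6),(0,255,255),1)
        if i%20==0: cv2.putText(o,str(x+i),(i*s,18),0,.4,(0,255,255),1)
    for i in range(0,h,10):
        cv2.line(o,(0,i*s),(6,i*s),(0,255,255),1)
        if i%20==0: cv2.putText(o,str(y+i),(8,i*s+4),0,.4,(0,255,255),1)
    cv2.imwrite(name,o)
E
python3 - <<'E'
from h import *
crop(cv2.imread("pics/top0.png"),230,125,155,140,4,"pics/topc.png")
E
```

```text
(no output)
```

View pics/topc.png

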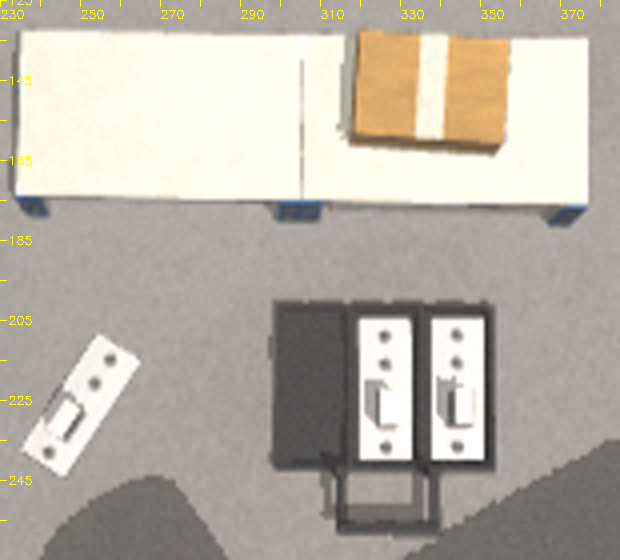

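Crop positions are px = x/4 + 230, y/4 + 125. The loose bracket's lug end points to the lower left. The tray is square to the image with its empty compartment on the left. The empty bay is the left half of the rack. Next I'll fit poses.

```bash
python3 - <<'E'
from h import *
from plant import optics
from scipy.optimize import least_squares
d=optics.capture("top"); s=optics.capture("side")
def fit(name,crop,loc):
    px=(np.array(crop)+.5)/4-.5+[230,125]; L=np.float64(loc)
    def T(p): c,q=np.cos(p[2]),np.sin(p[2]); return np.c_[p[0]+c*L[:,0]-q*L[:,1],p[1]+q*L[:,0]+c*L[:,1],L[:,2]]
    best=min((least_squares(lambda p:(pix(d,T(p))-px).ravel(),[.6,0,a]) for a in(-.8,0,.8)),key=lambda o:o.cost)
    print(name,best.x[:2].round(4),np.degrees(best.x[2]).round(2),"res",best.fun.round(1)); return T(best.x)
m=1e-3; k=s["img"].copy()
A=[fit("bracket",[(100,334),(140,360),(64,475),(22,448)],np.array([(50,19,5),(50,-19,5),(-50,-19,5),(-50,19,5)])*m),
fit("tray",[(272,300),(494,303),(494,469),(272,468)],np.array([(59,77,18),(59,-77,18),(-59,-77,18),(-59,77,18)])*m),
fit("stockA",[(360,317),(413,318),(412,461),(359,460)],np.array([(50,19,9),(50,-19,9),(-50,-19,9),(-50,19,9)])*m),
fit("stockB",[(432,317),(484,318),(484,461),(431,460)],np.array([(50,19,9),(50,-19,9),(-50,-19,9),(-50,19,9)])*m),
fit("bay",[(15,196),(302,200),(302,35),(20,31)],np.array([(0,97,80),(0,-97,80),(115,-97,80),(115,97,80)])*m),
fit("rack2",[(15,196),(587,205),(588,37),(20,31)],np.array([(0,97,80),(0,-291,80),(115,-291,80),(115,97,80)])*m)]
o=cv2.resize(k[130:280,180:360],None,fx=4,fy=4,interpolation=cv2.INTER_CUBIC)
for P in A[:5]:
    q=((pix(s,P)-[180,130]+.5)*4-.5).round().astype(int); cv2.polylines(o,[q],True,(0,0,255),1)
cv2.imwrite("pics/s1.png",o)
E
```

```text
bracket [0.5435 0.1004] -32.01 res [-0.3 -0.8  0.7  0.   0.1  0.7 -0.5  0. ]
tray [ 0.5617 -0.112 ] 0.97 res [ 0.4  0.1 -0.4 -0.3 -0.2  0.2  0.1 -0. ]
stockA [ 0.5596 -0.1149] 0.59 res [-0.1  0.3  0.1  0.2  0.1 -0.2 -0.1 -0.2]
stockB [ 0.5608 -0.1654] 0.58 res [-0.2  0.2  0.2  0.2  0.1 -0.2 -0.2 -0.2]
bay [0.6796 0.0466] 0.6 res [ 0.1  0.2 -0.2  0.1  0.3 -0.2 -0.1 -0.1]
rack2 [0.6796 0.047 ] 0.52 res [-0.   0.1  0.2 -0.1 -0.1  0.2 -0.1 -0.1]
```

View pics/s1.png

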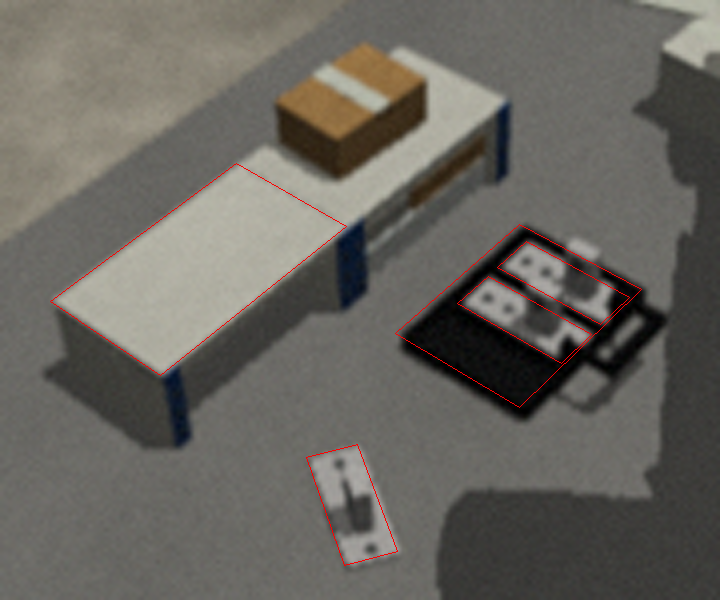

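```bash
cat >> h.py <<'E'
def go(p,yaw,r):
    "shift in tool axes (units of 30 mm) and turn from the measured pose to TCP p, tool down, given yaw"
    s=r.get_state(); M=R.from_euler("xyz",s["eef_rot"],degrees=True)
    T=R.from_euler("xyz",[180,0,yaw],degrees=True)
    print("t",s["time_s"],"at",s["tcp_pos"].round(4),s["eef_rot"].round(2),"F",s["contact_force"].round(1),"w",round(s["gripper_width"],4))
    M0=R.from_euler("xyz",[180,0,s["eef_rot"][2]],degrees=True)
    print("xyz",(M0.inv().apply(np.array(p)-s["tcp_pos"])/.03).round(3),"rot",(M.inv()*T).as_rotvec(degrees=True).round(2))
E
python3 - <<'E'
from h import *
from plant import r,optics
d=optics.capture("top")
print(world(d,(np.array([66,413])+.5)/4-.5+[230,125],.05))
go([.5308,.1083,.12],148,r)
E
```

```text
[[0.53415773 0.10691452 0.05      ]]
t 0.25 at [ 0.2274 -0.6353  0.2261] [ 1.7995e+02 -1.0000e-02 -1.6030e+02] F [ 0.2 -0.9 -0.8] w 0.0876
xyz [-17.875  19.929   3.537] rot [ 4.00e-02 -3.00e-02  5.17e+01]
```

```bash
python3 -m crank '[{"xyz":[-4.5,5,0],"delta_rot":[0,0,0],"claw":0.4},{"xyz":[-9,10,0],"delta_rot":[0,0,10],"claw":0.4},{"xyz":[-17.9,19.9,0],"delta_rot":[0,0,30],"claw":0.4},{"xyz":[-17.9,19.9,0],"delta_rot":[0,0,51.7],"claw":0.4},{"xyz":[-17.9,19.9,0],"delta_rot":[0,0,51.7],"claw":0.4},{"xyz":[-17.9,19.9,0],"delta_rot":[0,0,51.7],"claw":0.4},{"xyz":[-17.9,19.9,0],"delta_rot":[0,0,51.7],"claw":0.4},{"xyz":[-17.9,19.9,0],"delta_rot":[0,0,51.7],"claw":0.4},{"xyz":[-17.9,19.9,0],"delta_rot":[0,0,51.7],"claw":0.4},{"xyz":[-17.9,19.9,0],"delta_rot":[0,0,51.7],"claw":0.4},{"xyz":[-17.9,19.9,0],"delta_rot":[0,0,51.7],"claw":0.4},{"xyz":[-17.9,19.9,0],"delta_rot":[0,0,51.7],"claw":0.4},{"xyz":[-17.9,19.9,0],"delta_rot":[0,0,51.7],"claw":0.4},{"xyz":[-17.9,19.9,0],"delta_rot":[0,0,51.7],"claw":0.4},{"xyz":[-17.9,19.9,0],"delta_rot":[0,0,51.7],"claw":0.4},{"xyz":[-17.9,19.9,0],"delta_rot":[0,0,51.7],"claw":0.4},{"xyz":[-17.9,19.9,3.5],"delta_rot":[0,0,51.7],"claw":0.4},{"xyz":[-17.9,19.9,3.5],"delta_rot":[0,0,51.7],"claw":0.4},{"xyz":[-17.9,19.9,3.5],"delta_rot":[0,0,51.7],"claw":0.4}]'; python3 - <<'E'
from h import *
from plant import r,optics
go([.5323,.1078,.022],148,r)
E
```

```text
time_s: 2.62
tcp_pos: [0.5296, 0.1052, 0.1194]
eef_rot: [-179.7, -0.2, 147.9]
contact_force: [0.8, 0.3, 1.1]
gripper_width: 0.0522
gripper_force: 0.0
t 2.625 at [0.5296 0.1052 0.1194] [-1.7971e+02 -1.7000e-01  1.4789e+02] F [0.8 0.3 1.1] w 0.0522
xyz [-0.031  0.121  3.245] rot [-0.29 -0.17 -0.11]
```

```bash
python3 -m crank '[{"xyz":[0,0.1,1.2],"delta_rot":[0,0,0],"claw":0.4},{"xyz":[0,0.1,2.2],"delta_rot":[0,0,0],"claw":0.4},{"xyz":[0,0.1,2.9],"delta_rot":[0,0,0],"claw":0.4},{"xyz":[0,0.1,3.25],"delta_rot":[0,0,0],"claw":0.4},{"xyz":[0,0.1,3.25],"delta_rot":[0,0,0],"claw":0.4}]'; python3 - <<'E'
from h import *
from plant import r,optics
go([.5323,.1078,.022],148,r)
t=optics.capture("top")["img"];s=optics.capture("side")["img"]
f=lambda i:cv2.resize(i,(400,400),interpolation=cv2.INTER_CUBIC)
cv2.imwrite("pics/n1.png",np.hstack([f(t[175:275,200:300]),f(s[190:290,220:320])]))
E
```

```text
time_s: 3.25
tcp_pos: [0.5341, 0.11, 0.025]
eef_rot: [180.0, 0.0, 148.0]
contact_force: [-0.5, 0.3, -0.1]
gripper_width: 0.0526
gripper_force: 0.0
t 3.25 at [0.5341 0.11   0.025 ] [1.7996e+02 3.0000e-02 1.4799e+02] F [-0.5  0.3 -0.1] w 0.0526
xyz [ 0.01  -0.095  0.101] rot [ 0.04  0.03 -0.01]
```

View pics/n1.png

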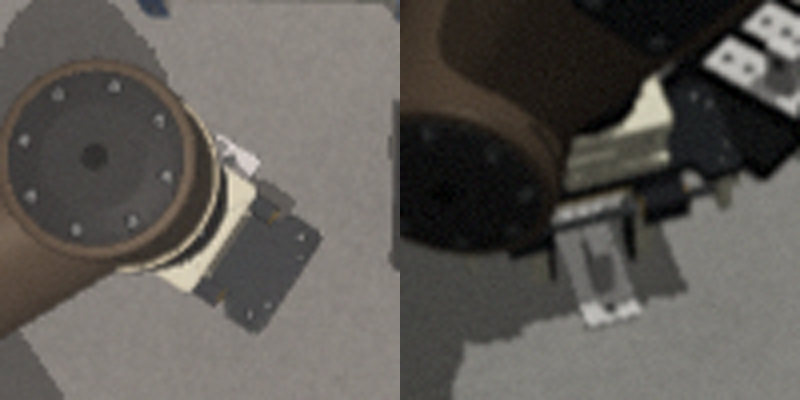

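The side half of the picture shows the bracket between the open fingers, with the lug near (600,260) and a pad on each side. I'll close gently and lift.

```bash
python3 -m crank '[{"xyz":[0,-0.1,0.1],"delta_rot":[0,0,0],"claw":0.5},{"xyz":[0,-0.1,0.1],"delta_rot":[0,0,0],"claw":0.7},{"xyz":[0,-0.1,0.1],"delta_rot":[0,0,0],"claw":0.85},{"xyz":[0,-0.1,0.1],"delta_rot":[0,0,0],"claw":0.95},{"xyz":[0,-0.1,0.1],"delta_rot":[0,0,0],"claw":0.95},{"xyz":[0,-0.1,0.1],"delta_rot":[0,0,0],"claw":0.95},{"xyz":[0,-0.1,-0.5],"delta_rot":[0,0,0],"claw":0.95},{"xyz":[0,-0.1,-2.2],"delta_rot":[0,0,0],"claw":0.95},{"xyz":[0,-0.1,-2.8],"delta_rot":[0,0,0],"claw":0.95},{"xyz":[0,-0.1,-2.8],"delta_rot":[0,0,0],"claw":0.95}]' 20; python3 - <<'E'
from h import *
from plant import r,optics
t=optics.capture("top")["img"];s=optics.capture("side")["img"]
f=lambda i:cv2.resize(i,(400,400),interpolation=cv2.INTER_CUBIC)
cv2.imwrite("pics/n2.png",np.hstack([f(t[175:275,200:300]),f(s[170:270,230:330])]))
a=np.radians(.7)
# slot centre, lug sits 15 mm towards -x
x,y=.561,-.1135
l=np.array([x,y])+[np.cos(a)*-.015-np.sin(a)*.05,np.sin(a)*-.015+np.cos(a)*.05]; print(l)
go([*l,.1],180.7,r)
E
```

```text
time_s: 4.6
tcp_pos: [0.5327, 0.1081, 0.1094]
eef_rot: [179.8, 0.1, 148.0]
contact_force: [0.3, 0.3, -2.0]
gripper_width: 0.0137
gripper_force: 20.0
[ 0.54539027 -0.06368699]
t 4.7 at [0.5313 0.1074 0.1073] [-1.7997e+02 -4.0000e-02  1.4798e+02] F [ 0.1 -0.4 -0.7] w 0.0139
xyz [-3.423 -4.587  0.242] rot [-2.000e-02 -5.000e-02 -3.272e+01]
```

View pics/n2.png

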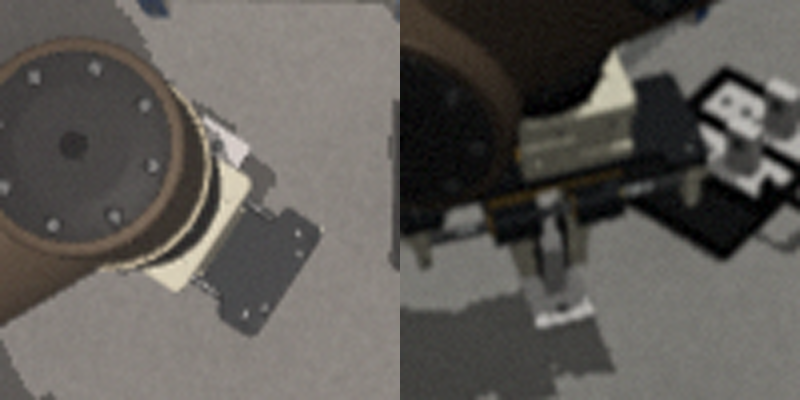

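The bracket is held upright and clear of the bench: opening 13.9 mm, lug at (555,240) in the side half. Next I'll carry it over the slot.

```bash
python3 -m crank '[{"xyz":[-1,-1.4,0],"delta_rot":[0,0,-8],"claw":0.95},{"xyz":[-2,-2.7,0],"delta_rot":[0,0,-17],"claw":0.95},{"xyz":[-2.8,-3.8,0],"delta_rot":[0,0,-26],"claw":0.95},{"xyz":[-3.4,-4.6,0.2],"delta_rot":[0,0,-32.7],"claw":0.95},{"xyz":[-3.4,-4.6,0.4],"delta_rot":[0,0,-32.7],"claw":0.95},{"xyz":[-3.4,-4.6,0.6],"delta_rot":[0,0,-32.7],"claw":0.95},{"xyz":[-3.4,-4.6,0.6],"delta_rot":[0,0,-32.7],"claw":0.95},{"xyz":[-3.4,-4.6,0.6],"delta_rot":[0,0,-32.7],"claw":0.95}]'; python3 - <<'E'
from h import *
from plant import r,optics
D=optics.capture("top");t=D["img"];s=optics.capture("side")["img"]
crop(t,265,180,100,100,4,"pics/a.png");crop(s,250,150,100,100,4,"pics/b.png")
cv2.imwrite("pics/n3.png",np.hstack([cv2.imread("pics/a.png"),cv2.imread("pics/b.png")]))
go([.5454,-.0637,.045],180.7,r)
E
```

```text
time_s: 5.7
tcp_pos: [0.5453, -0.0628, 0.09]
eef_rot: [-180.0, 0.0, -179.3]
contact_force: [-1.0, -0.4, -0.1]
gripper_width: 0.014
gripper_force: 20.0
t 5.8 at [ 0.5454 -0.0629  0.0903] [ 1.8000e+02  2.0000e-02 -1.7926e+02] F [-0.2 -0.2 -0.1] w 0.0139
xyz [ 0.    -0.025  1.509] rot [0.   0.02 0.04]
```

View pics/n3.png

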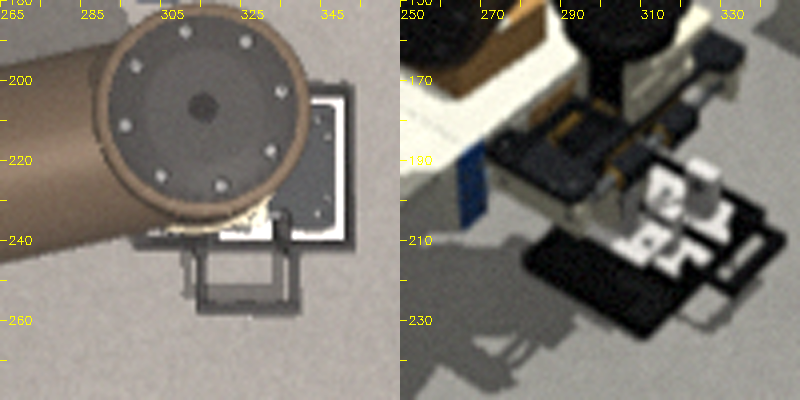

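```bash
python3 - <<'E'
from h import *
from plant import r,optics
s=optics.capture("side")
x,y=.5454+.015,-.0630
q=lambda X,Y,z,a,b:np.array([(X+i*a,Y+j*b,z) for i,j in((1,1),(1,-1),(-1,-1),(-1,1))])
o=cv2.resize(s["img"][150:250,250:350],None,fx=6,fy=6,interpolation=cv2.INTER_CUBIC)
o=np.clip(o*1.6,0,255).astype(np.uint8)
for P,c in((q(x,y,.073,.05,.019),(0,0,255)),(q(x-.015,y,.118,.013,.007),(0,0,255)),(q(.561,-.0635,.004,.055,.023),(0,255,0)),(q(.561,-.1135,.018,.059,.077),(0,255,0)),(q(.5602,-.115,.009,.05,.019),(255,200,0))):
    cv2.polylines(o,[((pix(s,P)-[250,150]+.5)*6-.5).round().astype(int)],True,c,1)
cv2.imwrite("pics/n4.png",o)
E
```

```text
(no output)
```

View pics/n4.png

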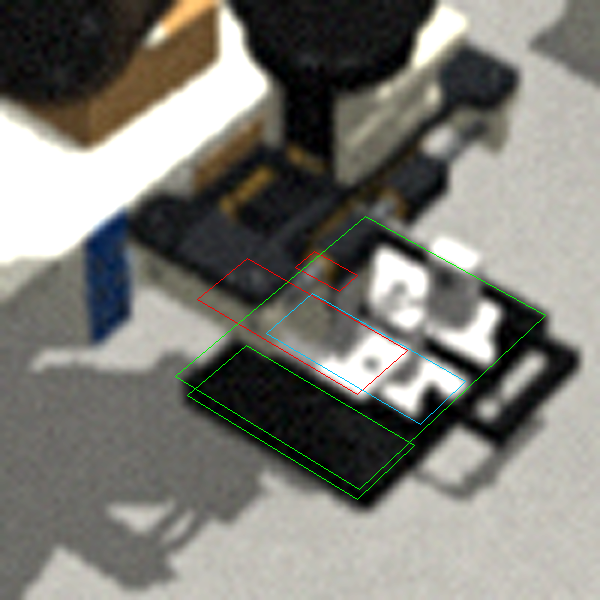

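The held plate's near end (red) matches the picture at (358–405, 350–393). The slot outline (green) matches the empty compartment. Next is the descent.

```bash
python3 -m crank '[{"xyz":[0,0,0.6],"delta_rot":[0,0,0],"claw":0.95},{"xyz":[0,0,1.1],"delta_rot":[0,0,0],"claw":0.95},{"xyz":[0,0,1.5],"delta_rot":[0,0,0],"claw":0.95},{"xyz":[0,0,1.8],"delta_rot":[0,0,0],"claw":0.95},{"xyz":[0,0,1.95],"delta_rot":[0,0,0],"claw":0.95},{"xyz":[0,0,2.0],"delta_rot":[0,0,0],"claw":0.95},{"xyz":[0,0,2.0],"delta_rot":[0,0,0],"claw":0.95}]'; python3 - <<'E'
from h import *
from plant import r,optics
go([.5454,-.0637,.026],180.7,r)
E
```

```text
time_s: 6.72
tcp_pos: [0.5454, -0.0635, 0.0303]
eef_rot: [180.0, 0.0, -179.3]
contact_force: [-0.1, -1.0, -0.4]
gripper_width: 0.0141
gripper_force: 20.0
t 6.725 at [ 0.5454 -0.0635  0.0303] [ 1.800e+02  2.000e-02 -1.793e+02] F [-0.1 -1.  -0.4] w 0.0141
xyz [ 0.001 -0.008  0.142] rot [ 0.    0.02 -0.  ]
```

```bash
python3 -m crank '[{"xyz":[0,0,0.05],"delta_rot":[0,0,0],"claw":0.95},{"xyz":[0,0,0.1],"delta_rot":[0,0,0],"claw":0.95},{"xyz":[0,0,0.14],"delta_rot":[0,0,0],"claw":0.95},{"xyz":[0,0,0.14],"delta_rot":[0,0,0],"claw":0.95}]'
```

```text
time_s: 7.22
tcp_pos: [0.5451, -0.0635, 0.0258]
eef_rot: [-180.0, -0.0, -179.3]
contact_force: [-0.2, -0.3, -1.6]
gripper_width: 0.0141
gripper_force: 20.0
```

```bash
python3 -m crank '[{"xyz":[0,0,0.03],"delta_rot":[0,0,0],"claw":0.95},{"xyz":[0,0,0.06],"delta_rot":[0,0,0],"claw":0.95},{"xyz":[0,0,0.06],"delta_rot":[0,0,0],"claw":0.95}]'
```

```text
time_s: 7.6
tcp_pos: [0.5453, -0.0635, 0.0251]
eef_rot: [-180.0, 0.0, -179.3]
contact_force: [-3.2, 1.5, 10.6]
gripper_width: 0.0143
gripper_force: 20.0
```

```bash
python3 -m crank '[{"xyz":[0,0,-0.03],"delta_rot":[0,0,0],"claw":0.82},{"xyz":[0,0,-0.03],"delta_rot":[0,0,0],"claw":0.76},{"xyz":[0,0,-0.03],"delta_rot":[0,0,0],"claw":0.7},{"xyz":[0,0,-0.03],"delta_rot":[0,0,0],"claw":0.68},{"xyz":[0,0,-0.03],"delta_rot":[0,0,0],"claw":0.68},{"xyz":[0,0,-0.8],"delta_rot":[0,0,0],"claw":0.68},{"xyz":[0,0,-2],"delta_rot":[0,0,0],"claw":0.68},{"xyz":[0,0,-3],"delta_rot":[0,0,0],"claw":0.68},{"xyz":[4,0,-3],"delta_rot":[0,0,-10],"claw":0.68},{"xyz":[4,0,-3],"delta_rot":[0,0,-20],"claw":0.68},{"xyz":[4,0,-3],"delta_rot":[0,0,-30],"claw":0.68},{"xyz":[4,0,-3],"delta_rot":[0,0,-40],"claw":0.68},{"xyz":[4,0,-3],"delta_rot":[0,0,-50],"claw":0.68},{"xyz":[4,0,-3],"delta_rot":[0,0,-60],"claw":0.68},{"xyz":[4,0,-3],"delta_rot":[0,0,-70],"claw":0.68},{"xyz":[4,0,-3],"delta_rot":[0,0,-80],"claw":0.68},{"xyz":[4,0,-3],"delta_rot":[0,0,-90],"claw":0.68},{"xyz":[4,0,-3],"delta_rot":[0,0,-90],"claw":0.68}]'; python3 - <<'E'
from h import *
from plant import r,optics
t=optics.capture("top")["img"];s=optics.capture("side")["img"]
crop(t,275,175,100,100,4,"pics/a.png");crop(s,265,160,100,100,4,"pics/b.png")
cv2.imwrite("pics/n5.png",np.hstack([cv2.imread("pics/a.png"),cv2.imread("pics/b.png")]))
go([.462,-.1147,.1],-89.3,r)
E
```

```text
time_s: 9.85
tcp_pos: [0.4252, -0.065, 0.1141]
eef_rot: [-180.0, 0.0, -89.4]
contact_force: [0.9, -0.4, -0.7]
gripper_width: 0.028
gripper_force: 0.0
t 9.95 at [ 0.4252 -0.065   0.1141] [-180.      0.    -89.54] F [-0.4  0.  -0.1] w 0.028
xyz [ 1.667 -1.214  0.47 ] rot [-0.    0.   -0.24]
```

View pics/n5.png

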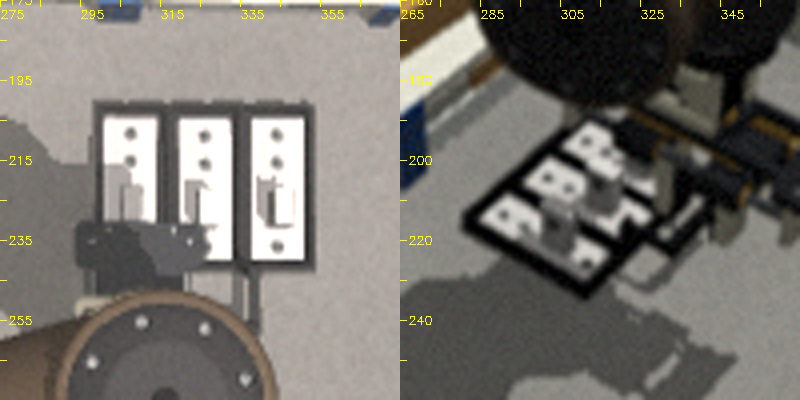

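All three brackets lie flat with their lugs towards the bar. In the top half the new bracket's plate is at x≈307, inside the left compartment. Next I'll check the bar's position.

```bash
python3 - <<'E'
from h import *
from plant import r,optics
d=optics.capture("top"); g=cv2.cvtColor(cv2.imread("pics/top0.png"),6)
print("col profile", g[236:262,322:332].mean(1).round().astype(int), "rows from 236")
print("row profile", g[244:249,305:348].mean(0).round().astype(int))
for v in(252.5,255,257.5): print(v,world(d,[326.5,v],.053).round(4))
for X in(.467,.462,.457): print(X,pix(d,[(X,-.1147,.053),(X,-.1147,.039)]).round(1).tolist())
print(pix(d,[(.48,-.1147-.035,.053),(.48,-.1147+.035,.053)]))
E
```

```text
col profile [171 175 190 182  64  58  76 110 130 128 128 129 127 127 120  87  87  87
  83  68  62  65  82 119 126 127] rows from 236
row profile [130 130 128 128 126 105  89  92 119  60  64  90 128 127 127 127 127 128
 130 131 129 128 129 127 125 127 129 127  87  86  89 119  72  65  74 123
 127 129 127 130 130 129 129]
252.5 [[ 0.4726 -0.1144  0.053 ]]
255 [[ 0.4658 -0.1146  0.053 ]]
257.5 [[ 0.4591 -0.1147  0.053 ]]
0.467 [[326.6, 254.6], [326.2, 254.6]]
0.462 [[326.5, 256.4], [326.2, 256.4]]
0.457 [[326.5, 258.3], [326.1, 258.3]]
[[339.5374042  250.11845834]
 [313.76410015 249.43040891]]
```

```bash
python3 -m crank '[{"xyz":[0.8,-0.6,0],"delta_rot":[0,0,0],"claw":0.77},{"xyz":[1.67,-1.21,0],"delta_rot":[0,0,0],"claw":0.77},{"xyz":[1.67,-1.21,0],"delta_rot":[0,0,0],"claw":0.77},{"xyz":[1.67,-1.21,0],"delta_rot":[0,0,0],"claw":0.77},{"xyz":[1.67,-1.21,0],"delta_rot":[0,0,0],"claw":0.77}]'; python3 - <<'E'
from h import *
from plant import r,optics
go([.462,-.1147,.030],-89.3,r)
E
```

```text
time_s: 10.62
tcp_pos: [0.4617, -0.1143, 0.1141]
eef_rot: [180.0, 0.0, -89.3]
contact_force: [-0.3, 0.5, 0.1]
gripper_width: 0.0201
gripper_force: 0.0
t 10.625 at [ 0.4617 -0.1143  0.1141] [ 1.800e+02  1.000e-02 -8.932e+01] F [-0.3  0.5  0.1] w 0.0201
xyz [ 0.015 -0.01   2.803] rot [ 0.    0.01 -0.02]
```

```bash
python3 -m crank '[{"xyz":[0,0,1],"delta_rot":[0,0,0],"claw":0.77},{"xyz":[0,0,1.5],"delta_rot":[0,0,0],"claw":0.77},{"xyz":[0,0,1.9],"delta_rot":[0,0,0],"claw":0.77},{"xyz":[0,0,2.2],"delta_rot":[0,0,0],"claw":0.77},{"xyz":[0,0,2.5],"delta_rot":[0,0,0],"claw":0.77},{"xyz":[0,0,2.8],"delta_rot":[0,0,0],"claw":0.77},{"xyz":[0,0,2.8],"delta_rot":[0,0,0],"claw":0.77}]'
```

```text
time_s: 11.5
tcp_pos: [0.4617, -0.1147, 0.0294]
eef_rot: [179.9, -0.0, -89.3]
contact_force: [-0.1, 0.4, 0.2]
gripper_width: 0.0205
gripper_force: 0.0
```

```bash
python3 -m crank '[{"xyz":[0,0,0],"delta_rot":[0,0,0],"claw":0.85},{"xyz":[0,0,0],"delta_rot":[0,0,0],"claw":0.92},{"xyz":[0,0,0],"delta_rot":[0,0,0],"claw":0.97},{"xyz":[0,0,0],"delta_rot":[0,0,0],"claw":0.97},{"xyz":[0,0,0],"delta_rot":[0,0,0],"claw":0.97}]' 25;  python3 -m crank '[{"xyz":[-0.1,0,0],"delta_rot":[0,0,0],"claw":0.97},{"xyz":[-0.3,0,0],"delta_rot":[0,0,0],"claw":0.97},{"xyz":[-0.6,0,0],"delta_rot":[0,0,0],"claw":0.97},{"xyz":[-0.9,0,0],"delta_rot":[0,0,0],"claw":0.97}]'
```

```text
time_s: 12.12
tcp_pos: [0.4605, -0.1148, 0.03]
eef_rot: [179.9, -0.0, -89.3]
contact_force: [-5.3, 1.4, 3.3]
gripper_width: 0.01
gripper_force: 25.0
time_s: 12.62
tcp_pos: [0.462, -0.0869, 0.0301]
eef_rot: [-180.0, 0.0, -89.3]
contact_force: [0.7, -2.1, -2.8]
gripper_width: 0.0099
gripper_force: 25.1
```

```bash
python3 -m crank '[{"xyz":[-0.3,0,0],"delta_rot":[0,0,0],"claw":0.97},{"xyz":[-0.6,0,0],"delta_rot":[0,0,0],"claw":0.97},{"xyz":[-0.9,0,0],"delta_rot":[0,0,0],"claw":0.97},{"xyz":[-1.2,0,0],"delta_rot":[0,0,0],"claw":0.97},{"xyz":[-1.5,0,0],"delta_rot":[0,0,0],"claw":0.97},{"xyz":[-1.8,0,0],"delta_rot":[0,0,0],"claw":0.97},{"xyz":[-2.1,0,0],"delta_rot":[0,0,0],"claw":0.97},{"xyz":[-2.4,0,0],"delta_rot":[0,0,0],"claw":0.97},{"xyz":[-2.7,0,0],"delta_rot":[0,0,0],"claw":0.97},{"xyz":[-3.0,0,0],"delta_rot":[0,0,0],"claw":0.97},{"xyz":[-3.3,0,0],"delta_rot":[0,0,0],"claw":0.97},{"xyz":[-3.6,0,0],"delta_rot":[0,0,0],"claw":0.97},{"xyz":[-3.9,0,0],"delta_rot":[0,0,0],"claw":0.97},{"xyz":[-4.2,0,0],"delta_rot":[0,0,0],"claw":0.97},{"xyz":[-4.4,0,0],"delta_rot":[0,0,0],"claw":0.97},{"xyz":[-4.4,0,0],"delta_rot":[0,0,0],"claw":0.97}]'; python3 - <<'E'
from h import *
from plant import r,optics
d=optics.capture("top");t=d["img"]
go([.55,.0458,.030],-89.4,r)
p=r.get_state()["tcp_pos"]
o=cv2.resize(t[125:265,215:345],None,fx=4,fy=4,interpolation=cv2.INTER_CUBIC);o=np.clip(o*1.3,0,255).astype(np.uint8)
def box(X,Y,a,L,c):
    R2=np.array([[np.cos(a),-np.sin(a)],[np.sin(a),np.cos(a)]]);L=np.array(L)
    P=np.c_[L[:,:2]@R2.T+[X,Y],L[:,2]];q=((pix(d,P)-[215,125]+.5)*4-.5).round().astype(int);cv2.polylines(o,[q],True,c,1)
a=np.radians(.7)
box(p[0]+.099*np.cos(a),p[1]+.099*np.sin(a),a,[(.059,.077,.018),(.059,-.077,.018),(-.059,-.077,.018),(-.059,.077,.018)],(0,0,255))
box(.6796,.0468,np.radians(.55),[(0,.082,.0),(0,-.082,.0),(-.06,-.082,.0),(-.06,.082,.0)],(0,255,0))
box(.6796,.0468,np.radians(.55),[(0,.097,.08),(0,-.097,.08),(.115,-.097,.08),(.115,.097,.08)],(0,255,0))
cv2.imwrite("pics/n6.png",o)
E
```

```text
time_s: 14.62
tcp_pos: [0.4603, 0.045, 0.0301]
eef_rot: [-180.0, 0.0, -89.2]
contact_force: [-0.9, -1.0, -2.5]
gripper_width: 0.0097
gripper_force: 25.0
t 14.675 at [0.4603 0.0448 0.0301] [-1.7998e+02  1.0000e-02 -8.9260e+01] F [ 0.   0.4 -3.4] w 0.0099
xyz [ 0.004 -2.989  0.003] rot [-0.02  0.01  0.14]
```

View pics/n6.png

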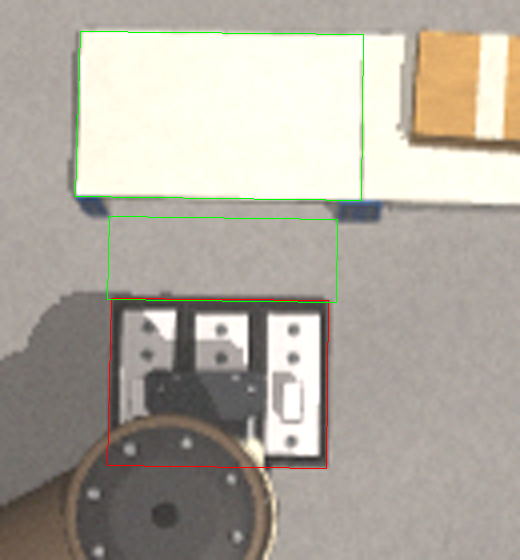

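The tray (red, 111–328) sits centred in front of the bay's opening (green corridor, 108–337). I'll push it in along the bay's axis and watch the force.

```bash
python3 -m crank '[{"xyz":[0,-0.1,0],"delta_rot":[0,0,0.1],"claw":0.97},{"xyz":[0,-0.3,0],"delta_rot":[0,0,0.2],"claw":0.97},{"xyz":[0.01,-0.6,0],"delta_rot":[0,0,0.2],"claw":0.97},{"xyz":[0.01,-0.9,0],"delta_rot":[0,0,0.2],"claw":0.97},{"xyz":[0.02,-1.2,0],"delta_rot":[0,0,0.2],"claw":0.97},{"xyz":[0.02,-1.5,0],"delta_rot":[0,0,0.2],"claw":0.97},{"xyz":[0.03,-1.8,0],"delta_rot":[0,0,0.2],"claw":0.97},{"xyz":[0.03,-2.1,0],"delta_rot":[0,0,0.2],"claw":0.97},{"xyz":[0.03,-2.4,0],"delta_rot":[0,0,0.2],"claw":0.97},{"xyz":[0.03,-2.4,0],"delta_rot":[0,0,0.2],"claw":0.97}]'; python3 -m crank '[{"xyz":[0,-0.1,0],"delta_rot":[0,0,0],"claw":0.97},{"xyz":[0,-0.3,0],"delta_rot":[0,0,0],"claw":0.97},{"xyz":[0,-0.6,0],"delta_rot":[0,0,0],"claw":0.97}]';  python3 -m crank '[{"xyz":[0,-0.3,0],"delta_rot":[0,0,0],"claw":0.97},{"xyz":[0,-0.6,0],"delta_rot":[0,0,0],"claw":0.97},{"xyz":[0,-0.9,0],"delta_rot":[0,0,0],"claw":0.97},{"xyz":[0,-1.2,0],"delta_rot":[0,0,0],"claw":0.97},{"xyz":[0,-1.4,0],"delta_rot":[0,0,0],"claw":0.97},{"xyz":[0,-1.5,0],"delta_rot":[0,0,0],"claw":0.97},{"xyz":[0,-1.5,0],"delta_rot":[0,0,0],"claw":0.97}]'
```

```text
time_s: 15.92
tcp_pos: [0.532, 0.0437, 0.03]
eef_rot: [179.9, -0.0, -89.5]
contact_force: [-1.7, -2.4, 0.5]
gripper_width: 0.0098
gripper_force: 25.0
time_s: 16.3
tcp_pos: [0.5484, 0.0438, 0.0301]
eef_rot: [179.8, -0.0, -89.5]
contact_force: [-6.3, -0.5, 4.3]
gripper_width: 0.0095
gripper_force: 25.0
time_s: 17.18
tcp_pos: [0.5937, 0.0443, 0.0301]
eef_rot: [179.9, -0.0, -89.5]
contact_force: [-7.1, -1.8, 5.9]
gripper_width: 0.0101
gripper_force: 25.0
```

```bash
python3 -m crank '[{"xyz":[-0.01,-0.1,0],"delta_rot":[0,0,0],"claw":0.97},{"xyz":[-0.02,-0.2,0],"delta_rot":[0,0,0],"claw":0.97},{"xyz":[-0.03,-0.3,0],"delta_rot":[0,0,0],"claw":0.97},{"xyz":[-0.03,-0.4,0],"delta_rot":[0,0,0],"claw":0.97},{"xyz":[-0.03,-0.5,0],"delta_rot":[0,0,0],"claw":0.97},{"xyz":[-0.03,-0.55,0],"delta_rot":[0,0,0],"claw":0.97},{"xyz":[-0.03,-0.55,0],"delta_rot":[0,0,0],"claw":0.97}]'; python3 -m crank '[{"xyz":[0,-0.03,0],"delta_rot":[0,0,0],"claw":0.97},{"xyz":[0,-0.06,0],"delta_rot":[0,0,0],"claw":0.97},{"xyz":[0,-0.06,0],"delta_rot":[0,0,0],"claw":0.97}]'
```

```text
time_s: 18.05
tcp_pos: [0.6101, 0.0453, 0.0301]
eef_rot: [179.8, -0.0, -89.5]
contact_force: [-7.6, -0.1, 5.5]
gripper_width: 0.0099
gripper_force: 25.0
time_s: 18.42
tcp_pos: [0.6118, 0.0454, 0.0301]
eef_rot: [179.8, -0.0, -89.5]
contact_force: [-8.1, -0.5, 6.6]
gripper_width: 0.0101
gripper_force: 25.0
```

```bash
python3 -m crank '[{"xyz":[0,-0.03,0],"delta_rot":[0,0,0],"claw":0.97},{"xyz":[0,-0.06,0],"delta_rot":[0,0,0],"claw":0.97},{"xyz":[0,-0.06,0],"delta_rot":[0,0,0],"claw":0.97}]';python3 -m crank '[{"xyz":[0,-0.03,0],"delta_rot":[0,0,0],"claw":0.97},{"xyz":[0,-0.06,0],"delta_rot":[0,0,0],"claw":0.97},{"xyz":[0,-0.06,0],"delta_rot":[0,0,0],"claw":0.97}]'
```

```text
time_s: 18.8
tcp_pos: [0.6128, 0.0454, 0.0301]
eef_rot: [179.8, -0.0, -89.5]
contact_force: [-10.1, 0.1, 8.0]
gripper_width: 0.0096
gripper_force: 25.0
time_s: 19.18
tcp_pos: [0.6128, 0.0453, 0.0301]
eef_rot: [179.6, -0.1, -89.5]
contact_force: [-17.5, 2.6, 15.1]
gripper_width: 0.01
gripper_force: 25.0
```

```bash
python3 -m crank '[{"xyz":[0,-0.03,0],"delta_rot":[0,0,0],"claw":0.97},{"xyz":[0,-0.06,0],"delta_rot":[0,0,0],"claw":0.97},{"xyz":[0,-0.06,0],"delta_rot":[0,0,0],"claw":0.97}]'
```

```text
time_s: 19.55
tcp_pos: [0.6128, 0.0453, 0.03]
eef_rot: [179.4, -0.1, -89.6]
contact_force: [-23.9, 5.2, 20.2]
gripper_width: 0.0097
gripper_force: 25.0
```

```bash
python3 -m crank '[{"xyz":[0,0.05,0],"delta_rot":[0,0,0],"claw":0.97},{"xyz":[0,0.06,0],"delta_rot":[0,0,0],"claw":0.9},{"xyz":[0,0.08,0],"delta_rot":[0,0,0],"claw":0.82},{"xyz":[0,0.08,0],"delta_rot":[0,0,0],"claw":0.77},{"xyz":[0,0.08,0],"delta_rot":[0,0,0],"claw":0.77}]'; python3 -m crank '[{"xyz":[0,0,-0.2],"delta_rot":[0,0,0],"claw":0.77},{"xyz":[0,0,-0.6],"delta_rot":[0,0,0],"claw":0.77},{"xyz":[0,0,-1.2],"delta_rot":[0,0,0],"claw":0.77},{"xyz":[0,0,-2],"delta_rot":[0,0,0],"claw":0.77},{"xyz":[0,0,-3],"delta_rot":[0,0,0],"claw":0.77},{"xyz":[0,0,-5],"delta_rot":[0,0,0],"claw":0.77},{"xyz":[0,2,-5],"delta_rot":[0,0,0],"claw":0.77},{"xyz":[4,4,-5],"delta_rot":[0,0,0],"claw":0.77},{"xyz":[6,5,-5],"delta_rot":[0,0,0],"claw":0.77},{"xyz":[8,5,-5],"delta_rot":[0,0,0],"claw":0.77},{"xyz":[8,5,-5],"delta_rot":[0,0,0],"claw":0.77},{"xyz":[8,5,-5],"delta_rot":[0,0,0],"claw":0.77}]'; python3 - <<'E'
from h import *
from plant import optics
T=optics.capture("top");S=optics.capture("side")
crop(T["img"],225,125,100,140,4,"pics/a.png");crop(S["img"],180,145,100,140,4,"pics/b.png")
cv2.imwrite("pics/n7.png",np.hstack([cv2.imread("pics/a.png"),cv2.imread("pics/b.png")]))
g=cv2.cvtColor(T["img"],6); c=int(pix(T,[(.61,.0455,.053)])[0,0]); print(c,g[185:215,c-4:c+5].mean(1).round().astype(int))
for X in(.6086,.6136,.6186): print(X,pix(T,[(X,.0455,.053)]).round(1))
E
```

```text
time_s: 20.18
tcp_pos: [0.6175, 0.0462, 0.0304]
eef_rot: [-179.9, 0.0, -89.5]
contact_force: [-0.6, -0.8, -0.5]
gripper_width: 0.0196
gripper_force: 0.0
time_s: 21.68
tcp_pos: [0.4674, -0.1983, 0.1816]
eef_rot: [-179.9, -0.0, -89.7]
contact_force: [0.8, -0.3, -0.2]
gripper_width: 0.0202
gripper_force: 0.0
269 [77 64 60 78 97 96 96 96 97 95 96 97 89 58 52 52 56 79 95 93 94 94 95 94
 94 93 93 93 94 92]
0.6086 [[269.2 201.4]]
0.6136 [[269.3 199.6]]
0.6186 [[269.3 197.8]]
```

View pics/n7.png

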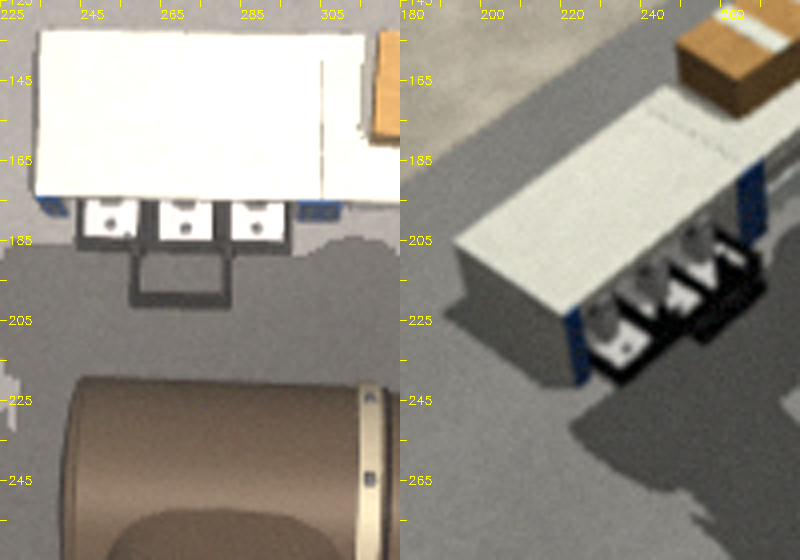

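The tray is home: its bar is at rows 198–201, which is x≈0.6136, the predicted home position. All three brackets lie in their compartments and the cartons have not moved.

```bash
python3 -c "
from plant import job
print(job.close_job())"
```

```text
the job is handed in; nothing more can be done
None
```

The bracket is set down in the empty compartment, lug up and towards the pull bar. The tray was slid under the empty bay's board until it met the stop, with all three brackets still in their compartments, and I handed the job in at about 22 s.

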